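Weigh down a freshly glued mosaic

TASK

Lift the pressing plate with the red handle up and off its hook, and set it down gently, flat on the rectangular blue-green mosaic, its edges lined up with the mosaic's edges all round. Do not shift the mosaic or disturb the other things on the table.

Things in the scene. Friction and masses are not known exactly. Their poses are not given: they have to be found in the camera images.
- press: Pressing plate, about 0.4 kg, hanging level on the hook: aluminium with rubber sole, 90 (x) by 120 (y) by 12 mm in all. On it a red stirrup handle 54 mm long (y), 26 mm wide (x), its top 88 mm above the sole: a bar 26 mm high over a window 50 mm high and 38 mm wide, open along x, through which the hook's arm passes. Origin: centre of the underside; z up.
- press_grip (a point): Where to grip: inside the handle's bar, 74 mm above the press's origin, 14 mm below the handle's top; axes as the press. The flat ends of the handle, 54 mm apart in y, are free to be gripped from above, clear of the hook.
- stand: Fixed hook stand: dark wooden foot 150 by 120 by 12 mm (from 120 mm in -x to 30 mm in +x), dark steel post 16 mm thick, and from its top a level round arm 10 mm thick pointing along the stand's -x, its upper side 180 mm above the table, its end bent upwards. Nothing rises above the arm but that tip. Origin: on the table under the post's axis.
- hang_point (a point): Upper side of the arm where the press's bar rests, 90 mm from the post's axis along the stand's -x; axes as the stand.
- hook_tip (a point): Centre of the hook's rounded end (5 mm radius), 120 mm from the post along the stand's -x; the end rises 14 mm above the arm's upper side. Lift the press more than 14 mm (at most 40 mm, or the plate meets the arm from below), then draw it off along the stand's -x, 85 mm or more, before raising it further.
- mosaic: The freshly glued mosaic lying loose on the table, 0.3 kg: wood-brown board under a grid of 4 by 5 blue, green and white tiles, 90 (x) by 120 (y) by 12 mm high, flat top. Origin: centre of its underside; z up. The press has the same outline; either way round is right.
- glue: Bystander: black glue bottle with red cap, 56 mm across, 170 mm high, upright. Origin: centre of underside.
- cup: Bystander: clear cup, 70 mm across, 85 mm high. Origin: centre of underside.
- coaster: Bystander: round orange and yellow mosaic coaster, 90 mm across, 12 mm high. Origin: centre of underside.
- hex_a: Bystander: loose terracotta hexagonal tile, 36 mm across corners, 7 mm thick. Origin: centre of underside.
- hex_b: Bystander: loose white hexagonal tile, 36 mm across corners, 7 mm thick. Origin: centre of underside.
- nippers: Bystander: tile nippers with red handles, lying flat, 150 mm long in x, 13 mm high. Origin: near the pivot, on the table.
- blank: Bystander: bare brown board blank, 110 by 80 by 6 mm. Origin: centre of underside.

How it is judged:
By the outcome, as a careful person would: the job done as asked, in the order asked, and still so for the second after the job is handed in, with the robot touching nothing.
It also fails if it takes over 43 s, if anything falls off the work surface, if the arm or the gripper's body presses on something with over 40 N, if the wrist force passes 120 N, or if a joint passes its speed limit or range.

ROBOT

A 6-joint arm with a two-finger parallel gripper is mounted at the origin on the work surface. World frame = base frame: x ahead of the robot, y to its left, z up, the work surface at z = 0. Lengths are in m, angles in rad, forces in N, time in s.
With the tool pointing down it reaches from about 0.2 to 0.875 m from the base axis. Payload 3.4 kg.
Tool frame: the origin (TCP) lies at the very end of the fingers, on their centre line; the grasp point (between the pads) lies 19 mm behind it (bot.grip_point_offset is the distance from the TCP to the grasp point, in m); z points along the fingers, y is the line along which they close (so a half turn about z gives the same grasp; the last joint's range is limited). The gripper opens to 94 mm and grips with 3 to 60 N. Pads are 16 mm wide; open, the fingers measure 119 mm over their backs; the gripper's body (75 mm by 177 mm) begins 78 mm behind the grasp point.
Start: joints at [-1.408, 0.276, 1.505, -0, 1.361, -0.121], TCP at [0.161, -0.552, 0.205] pointing down, gripper open.
Joint ranges: [-2.89, 2.89], [-0.75, 2.08], [0.22, 2.7], [-1.18, 4.32], [0.11, 2.71], [-2.7, 2.7]. Speed limits (rad/s): [2.57, 2.57, 3.14, 3.14, 3.14, 3.14].

INTERFACE

Orientations are given as a rotation vector (axis times angle).
In Python, from rig import readout, camera, bot gives the robot as it stands. The module is installed in compiled form; this text tells all that it offers.
- The arm moves only by the tool play_rows, never from a script. Its argument "increments" is a list that holds one entry, the list of rows, each a list of 7 numbers: the shift along the tool's x, y, z in m, then the turn, a rotation vector about the tool's x, y, z in rad, then the finger opening in m, from 0 to 0.094. A call has 1 to 5 rows; each row is the pose to reach, as a shift and turn from the pose commanded when the call began, along the tool's axes at that moment; what a row does not reach only later rows make up. A row lasts 1/10 s, in which the tool goes at most 50 mm and 8.59 degrees, less where a joint would pass 70% of its speed; a pose out of reach is approached as far as the arm can. A call with a gripper value outside its range is refused whole. The fingers move at their own pace and stop on an object; the grip force is fixed at half the most. Time passes only in rows, so rows that repeat a pose let the fingers close. It gives the time, the measured TCP pose, the force, the opening and the grip force at its end, in the units of the state.
- readout.read_state(): the state, without advancing time (a new reading comes with each control period).
- camera(name): name is "scene" or "side" or "wrist"; returns a dict with "frame" (400x640x3 uint8, red, green, blue), "vertical_fov" (degrees; the focal length in pixels is half the picture's height over the tangent of half this angle, whatever the lens; pixels are square), "cx", "cy" (the principal point, pixels), "R" (3x3) and "t" (3): a world point X has camera coordinates R X + t. Camera axes: x right, y down, z forward; pixel columns grow to the right and rows downward; lengths in m; the calibration is good to about 2 mm. A picture is of the moment at which its call begins. There is no depth.
- bot.sign_off(): hands the job in; it is judged then, once.
The state is a dict: "time": time; "joint_pos": joint angles; "qvel": joint speeds; "tau": joint torques, N m; "tool_pos": TCP position; "orientation": TCP orientation; "ft_force": force on the tool from outside, world axes, zero at the start; "torque": the same for the moment, N m; "grip_width": finger opening in m; "grasp_force": force on a finger pad.
Only numpy, scipy, OpenCV 4.12 (cv2) and the standard library are available. Lean on these libraries where they do the work, as an engineer would, in place of code of your own. Each camera call takes 0.05 s, during which the arm holds its last target. There are 200 camera calls.

## Working session

There is one attempt and no reset: what is moved stays moved. The work goes in short steps, Python scripts to look and compute and a tool call to move; the robot and the scene stay as the last step left them, time stands still between calls to the robot, and variables do not carry over. Pictures are saved under pics/ and viewed, at most 10 in all, crops included, and the job is handed in when it is done.

Besides the shell and the picture viewer there is one more tool, called after "Request:" as a command line: name --argument value ..., lists and objects as JSON in quotes. play_rows: Moves the arm, as the interface text tells. Its arguments: {"type":"object","properties":{"increments":{"type":"array","items":{"type":"array","items":{"type":"array","items":{"type":"number"}}}}},"required":["increments"]}

```bash
mkdir -p pics
python3 - <<'E'
from rig import readout,camera,bot
import cv2,numpy as np
s=readout.read_state();print(s['time'],s['tool_pos'],s['orientation'],bot.grip_point_offset)
for n in ["scene","side","wrist"]:
    c=camera(n);cv2.imwrite(f"pics/{n}0.png",c["frame"][:,:,::-1]);np.savez(f"{n}0.npz",**c)
    print(n,c["vertical_fov"],c["cx"],c["cy"],-c["R"].T@c["t"],c["R"].round(3).tolist())
E
```

```text
0.0 [ 0.16089349 -0.55147205  0.20461465] [-3.10827545e+00 -4.44045955e-01  4.80697679e-05] 0.0188
scene 46.917475688217394 324.8900446212366 200.56261311787745 [ 1.17547297 -0.80103571  1.16158226] [[0.813, 0.582, 0.002], [0.417, -0.58, -0.7], [-0.406, 0.57, -0.714]]
side 47.28875092105403 316.5273389749458 194.25013563619186 [ 0.49901491 -1.15309867  0.95471942] [[0.997, -0.073, 0.023], [-0.024, -0.58, -0.814], [0.072, 0.811, -0.58]]
wrist 58.76154743095379 323.1394200731235 202.13817861027795 [ 0.22374461 -0.53366343  0.38381831] [[0.28, -0.96, -0.002], [-0.935, -0.273, 0.226], [-0.218, -0.061, -0.974]]
```

View pics/scene0.png

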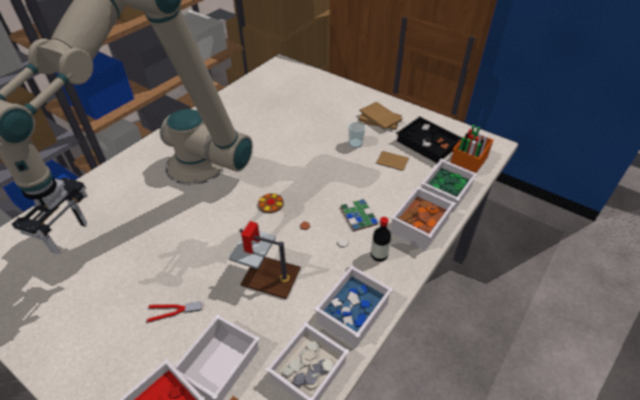

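View pics/side0.png

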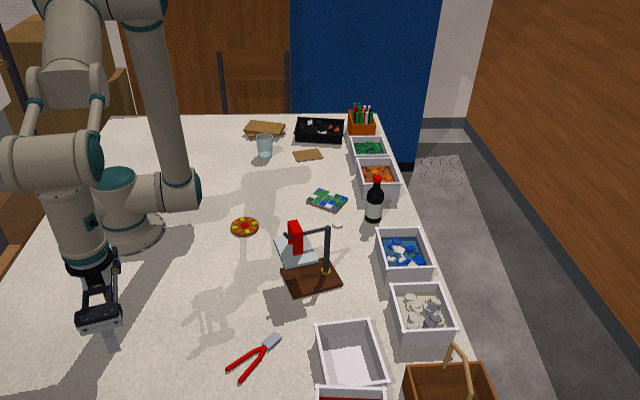

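The views show the press's red handle at scene (250,235) / side (296,237), the stand post's foot at scene (284,278) / side (326,272), and the mosaic at scene (358,214) / side (327,200). The glue bottle stands close to the mosaic.

```bash
cat > h.py <<'E'
import numpy as np,cv2
def load(n):
    return dict(np.load(n+".npz"))
def ray(c,u,v):
    f=200/np.tan(np.radians(float(c["vertical_fov"]))/2)
    d=c["R"].T@np.array([(u-c["cx"])/f,(v-c["cy"])/f,1.]);return -c["R"].T@c["t"],d/np.linalg.norm(d)
def plane(c,p,z):
    o,d=ray(c,*p);return o+d*(z-o[2])/d[2]
def tri(c1,p1,c2,p2):
    o1,d1=ray(c1,*p1);o2,d2=ray(c2,*p2)
    s=np.linalg.lstsq(np.c_[d1,-d2],o2-o1,rcond=None)[0]
    a=o1+s[0]*d1;b=o2+s[1]*d2;return (a+b)/2,np.linalg.norm(a-b)
def big(c,mask_fn,box):
    x0,y0,x1,y1=box;im=c["frame"][y0:y1,x0:x1].astype(int);m=mask_fn(im).astype(np.uint8)
    n,l,st,ce=cv2.connectedComponentsWithStats(m);k=1+st[1:,4].argmax()
    ys,xs=np.where(l==k);return np.c_[xs+x0,ys+y0].astype(np.float32)
red=lambda i:(i[...,0]>110)&(i[...,1]<60)&(i[...,2]<70)
E
python3 - <<'E'
from h import *
S,D=load("scene0"),load("side0")
for c,n,b in((S,"scene",(225,205,275,255)),(D,"side",(275,210,320,260))):
    p=big(c,red,b);print(n,len(p),p.mean(0),p.min(0),p.max(0));h=cv2.convexHull(p)
    print(cv2.approxPolyDP(h,1.5,True)[:,0].tolist())
cr=lambda c,x,y,w,h:cv2.resize(c["frame"][y:y+h,x:x+w,::-1],(400,300),interpolation=cv2.INTER_CUBIC)
im=np.vstack([np.hstack([cr(S,225,215,100,75+10),cr(D,260,210,100,85)]),np.hstack([cr(S,325,185,80,60),cr(D,295,175,80,60)])])
cv2.imwrite("pics/crops.png",im)
E
```

```text
scene 156 [249.4359  229.98718] [242. 222.] [257. 237.]
[[256.0, 224.0], [257.0, 229.0], [250.0, 237.0], [242.0, 236.0], [242.0, 231.0], [250.0, 222.0]]
side 272 [296.28308 235.30515] [288. 220.] [302. 255.]
[[293.0, 254.0], [288.0, 221.0], [296.0, 220.0], [302.0, 231.0], [302.0, 253.0]]
```

View pics/crops.png

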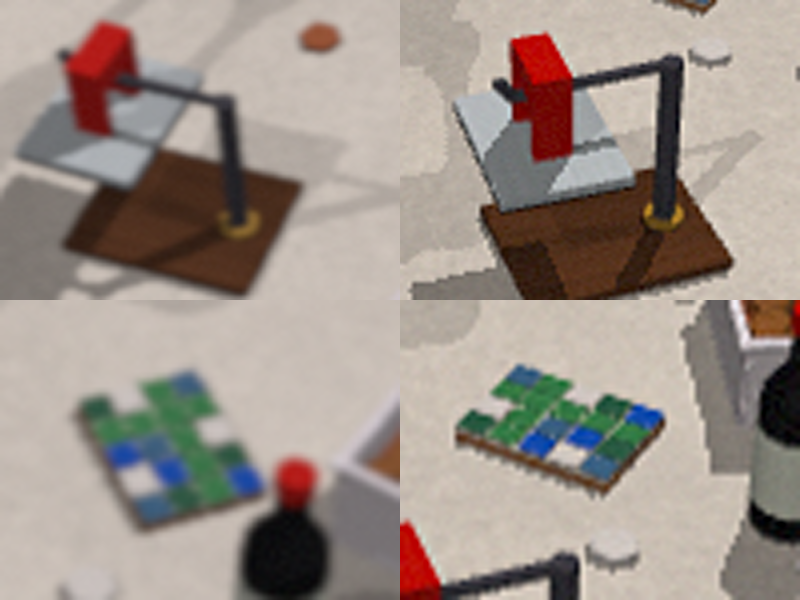

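The crops show: mosaic corners in the side view at about (306,201.6), (336,212.4), (347.8,197.4), (318,187.6), and in the scene view at (341.4,207), (353.6,230), (377.4,223.8), (363.6,199). They also show the plate hanging on the arm, and the post top at side (328,227.6).

Run:
```python
from h import *
S,D=load("scene0"),load("side0");np.set_printoptions(precision=4,suppress=True)
ms=[(341.4,207),(353.6,230),(377.4,223.8),(363.6,199)];md=[(306,201.6),(336,212.4),(347.8,197.4),(318,187.6)]
def rep(n,c,P,z):
    q=np.array([plane(c,p,z)[:2] for p in P]);r=cv2.minAreaRect((q*1000).astype(np.float32));e=q[1]-q[0]
    print(n,q.mean(0),"edges",[np.linalg.norm(q[i]-q[i-1]).round(4) for i in range(len(q))],[np.degrees(np.arctan2(*(q[i]-q[i-1])[::-1])).round(1) for i in range(len(q))]);print(q.tolist())
rep("mos S",S,ms,.012);rep("mos D",D,md,.012)
for n,a,b in [("posttop",(281.5,244.2),(328,227.6)),("postbase",(284.5,277.9),(325.75,270.9)),("plateL",(229.2,258),(285.5,268.6)),("plateR",(275.7,235.4),None)]+[("m%d"%i,ms[i],md[j]) for i,j in enumerate([3,0,1,2])]+[("m_%d"%i,ms[i],md[i]) for i in range(4)]:
    if b: print(n,*tri(S,a,D,b))
rep("plate S(L,B,R)",S,[(229.2,258),(257.5,268),(275.7,235.4)],.130)
rep("plate D",D,[(273.7,239.2),(285.5,268.6),(318.2,261.8)],.130)
rep("foot S",S,[(241.2,283.8),(286.2,297.7),(300.2,267.4)],.012)
rep("foot D",D,[(343,284.2),(330,258.2),(280.5,268)],.012)
rep("hand D top",D,[(288,221),(296,220),(302,231),(294,232)],.206)
rep("hand S top",S,[(250,222),(256.5,224),(250,231.5),(242,230)],.206)
```

```text
mos S [0.6541 0.13  ] edges [np.float64(0.0879), np.float64(0.1109), np.float64(0.085), np.float64(0.1224)] [np.float64(-118.1), np.float64(-34.6), np.float64(54.4), np.float64(144.3)]
[[0.5857862931790677, 0.12480667092468378], [0.6770517855894221, 0.061784522199935465], [0.7265134484063878, 0.130889914859875], [0.6271854150716206, 0.20234636691924823]]
mos D [0.6506 0.1321] edges [np.float64(0.0966), np.float64(0.1178), np.float64(0.0986), np.float64(0.1198)] [np.float64(-119.9), np.float64(-33.9), np.float64(58.8), np.float64(147.2)]
[[0.5768813854746568, 0.122938111163158], [0.6746910754901831, 0.057335797001002], [0.7257407533046745, 0.14163607250699717], [0.6250600862813137, 0.2066255900728231]]
posttop [ 0.6157 -0.2196  0.1766] 0.0009601526983506999
postbase [ 0.6149 -0.2206  0.0172] 8.793005003964108e-05
plateL [ 0.4997 -0.314   0.125 ] 0.0007678872206816287
m0 [0.6187 0.0699 0.095 ] 0.022460504358679512
m1 [ 0.6069  0.1601 -0.0605] 0.08970764949856434
m2 [ 0.6914  0.2075 -0.0949] 0.01806209490748061
m3 [0.6961 0.0823 0.0978] 0.07550752177530676
m_0 [0.5786 0.1358 0.0007] 0.0
[... 1331 characters left out ...]
 [np.float64(0.0471), np.float64(0.0212), np.float64(0.0472), np.float64(0.0206)] [np.float64(107.5), np.float64(8.7), np.float64(-73.3), np.float64(-171.7)]
[[0.5094070729489134, -0.2226746108619171], [0.5303564311878722, -0.21945227879835205], [0.5439211147384371, -0.2646357826168304], [0.5235500265911596, -0.26761049910692103]]
hand S top [ 0.523  -0.2411] edges [np.float64(0.0347), np.float64(0.0202), np.float64(0.0311), np.float64(0.0231)] [np.float64(93.3), np.float64(14.2), np.float64(-83.0), np.float64(-157.8)]
[[0.5117120409954116, -0.22725734235627415], [0.5312838183583714, -0.22229556403056738], [0.5350828654499704, -0.25312107280017837], [0.5137273854166166, -0.2618555976632375]]
```

```bash
cat >> h.py <<'E'
from scipy.spatial.transform import Rotation as Ro
def go(s,xyz,yaw):
    """shift and turn in tool axes to a downward pose whose tool x has the given yaw (deg)"""
    R=Ro.from_rotvec(s["orientation"]);T=Ro.from_euler("z",yaw,degrees=True)*Ro.from_euler("x",180,degrees=True)
    print("t",s["time"],"pos",np.round(s["tool_pos"],4),"yaw",np.degrees(np.arctan2(*R.as_matrix()[1::-1,0])).round(2),"F",np.round(s["ft_force"],1),"w",s["grip_width"],"gf",s["grasp_force"])
    print("shift",np.round(R.inv().apply(np.array(xyz)-s["tool_pos"]),4),"turn",np.round((R.inv()*T).as_rotvec(),4))
E
python3 - <<'E'
from h import *
from rig import readout
D=load("side0");S=load("scene0")
print("glue base",plane(D,(374,218),0),"cap top",plane(D,(377.5,178),.17),plane(S,(384,219),.17))
go(readout.read_state(),(.527,-.243,.30),14)
E
```

```text
glue base [ 8.01945759e-01  3.64053085e-02 -1.11022302e-16] cap top [0.7944146  0.02398581 0.17      ] [0.79414809 0.02995992 0.17      ]
t 0.15 pos [ 0.1609 -0.5516  0.2048] yaw 16.26 F [0.8 0.2 0.1] w 0.09408142648986592 gf 0.0
shift [ 0.4379 -0.1939 -0.0948] turn [-0.0013 -0.0001  0.0394]
```

Request:
play_rows --increments '[[[0.044,-0.019,-0.025,0,0,0.02,0.094],[0.088,-0.039,-0.05,0,0,0.039,0.094],[0.132,-0.058,-0.075,0,0,0.039,0.094],[0.176,-0.078,-0.095,0,0,0.039,0.094],[0.22,-0.097,-0.095,0,0,0.039,0.094]]]'

```text
time: 0.65
tool_pos: [0.3375, -0.4047, 0.3017]
orientation: [3.114, 0.381, 0.003]
ft_force: [0.7, -0.3, -0.4]
grip_width: 0.0939
grasp_force: 0.0
```

Request:
play_rows --increments '[[[0.044,-0.019,0,0,0,0,0.094],[0.088,-0.038,0,0,0,0,0.094],[0.132,-0.057,0,0,0,0,0.094],[0.176,-0.076,0,0,0,0,0.094],[0.214,-0.089,0,0,0,0,0.094]]]'

```text
time: 1.15
tool_pos: [0.5236, -0.2644, 0.2992]
orientation: [-3.117, -0.386, -0.0]
ft_force: [0.6, -0.5, -0.1]
grip_width: 0.0941
grasp_force: 0.0
```

Request:
play_rows --increments '[[[0,0,0,0,0,0,0.094],[0,0,0,0,0,0,0.094]]]'

```text
time: 1.35
tool_pos: [0.5222, -0.266, 0.2986]
orientation: [-3.117, -0.387, 0.003]
ft_force: [0.0, 0.5, -0.5]
grip_width: 0.0941
grasp_force: 0.0
```

Run:
```python
from h import *
from rig import readout,camera
np.set_printoptions(precision=4,suppress=True)
s=readout.read_state();c=camera("wrist");np.savez("wp.npz",**c);cv2.imwrite("pics/wp.png",c["frame"][:,:,::-1])
p=big(c,red,(0,0,640,400));r=cv2.minAreaRect(p);b=cv2.boxPoints(r);print(len(p),r)
q=np.array([plane(c,x,.206) for x in b]);print(q,q.mean(0),[np.linalg.norm(q[i]-q[i-1]) for i in range(4)])
go(s,(.652,.131,.30),56)
```

```text
2237 ((298.02520751953125, 192.2658233642578), (66.57797241210938, 37.420780181884766), 1.1691393852233887)
[[ 0.5064 -0.2221  0.206 ]
 [ 0.5357 -0.2165  0.206 ]
 [ 0.5472 -0.2665  0.206 ]
 [ 0.5182 -0.2733  0.206 ]] [ 0.5269 -0.2446  0.206 ] [np.float64(0.05258556609687124), np.float64(0.029821918697528267), np.float64(0.051312834541233386), np.float64(0.029822017183450403)]
t 1.35 pos [ 0.5222 -0.266   0.2986] yaw 14.14 F [ 0.   0.5 -0.5] w 0.09411249795018653 gf 0.0
shift [ 0.2228 -0.3533 -0.0015] turn [-0.0012  0.0013 -0.7306]
```

View pics/wp.png

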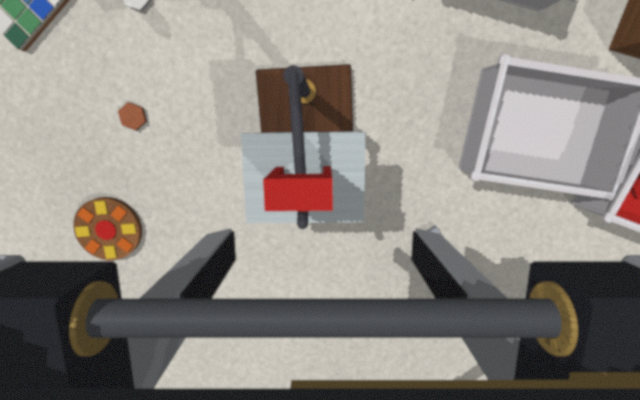

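The wrist view shows the handle top at about (298,193), the hook tip at (302,222) just below it, and the plate corners at (243,133)–(365,222). The handle centre of about (0.527, -0.245) agrees with the two-view result. Next I look at the mosaic from above.

Request:
play_rows --increments '[[[0.025,-0.039,0,0,0,0,0.094],[0.05,-0.078,0,0,0,0,0.094],[0.075,-0.117,0,0,0,0,0.094],[0.1,-0.156,0,0,0,0,0.094],[0.125,-0.195,0,0,0,0,0.094]]]'

```text
time: 1.9
tool_pos: [0.5955, -0.0474, 0.2997]
orientation: [3.118, 0.379, 0.0]
ft_force: [1.2, -0.7, -0.0]
grip_width: 0.0942
grasp_force: 0.0
```

Request:
play_rows --increments '[[[0.025,-0.039,0,0,0,0,0.094],[0.05,-0.078,0,0,0,0,0.094],[0.075,-0.117,0,0,0,0,0.094],[0.098,-0.158,0,0,0,0,0.094],[0.098,-0.158,0,0,0,0,0.094]]]'

```text
time: 2.4
tool_pos: [0.6534, 0.1337, 0.2985]
orientation: [-3.115, -0.389, 0.0]
ft_force: [0.7, 0.2, -0.1]
grip_width: 0.0939
grasp_force: 0.0
```

Request:
play_rows --increments '[[[0,0,0,0,0,0,0.094],[0,0,0,0,0,0,0.094]]]'

```text
time: 2.6
tool_pos: [0.6525, 0.1277, 0.2995]
orientation: [3.117, 0.38, -0.001]
ft_force: [0.2, 0.6, 0.3]
grip_width: 0.0938
grasp_force: 0.0
```

Run:
```python
from h import *
from rig import readout,camera
np.set_printoptions(precision=4,suppress=True)
s=readout.read_state();c=camera("wrist");np.savez("wm.npz",**c);cv2.imwrite("pics/wm.png",c["frame"][:,:,::-1])
go(s,(.527,-.244,.30),14)
c=load("wp");f=c["frame"].astype(int)
print("rows red", [(y,f[y,300].tolist()) for y in range(162,216,3)])
print("plate row 150",[(x,f[150,x].tolist()) for x in list(range(238,250,2))+list(range(358,372,2))])
print("plate col 252",[(y,f[y,252].tolist()) for y in list(range(128,138,2))+list(range(214,226,2))])
```

```text
t 2.6 pos [0.6525 0.1277 0.2995] yaw 13.9 F [0.2 0.6 0.3] w 0.09384552132920565 gf 0.0
shift [-0.2111  0.3307 -0.    ] turn [ 0.0011  0.0005 -0.0018]
rows red [(162, [62, 60, 67]), (165, [61, 62, 67]), (168, [65, 64, 69]), (171, [62, 60, 66]), (174, [103, 38, 41]), (177, [119, 27, 27]), (180, [181, 49, 44]), (183, [182, 45, 44]), (186, [183, 47, 43]), (189, [183, 47, 42]), (192, [181, 44, 39]), (195, [183, 46, 42]), (198, [180, 42, 38]), (201, [182, 46, 42]), (204, [178, 41, 36]), (207, [181, 43, 40]), (210, [152, 42, 40]), (213, [51, 47, 53])]
plate row 150 [(238, [202, 198, 188]), (240, [196, 193, 185]), (242, [174, 179, 177]), (244, [163, 169, 172]), (246, [159, 168, 171]), (248, [164, 172, 173]), (358, [177, 186, 189]), (360, [178, 187, 190]), (362, [182, 190, 193]), (364, [184, 188, 187]), (366, [187, 184, 177]), (368, [147, 146, 138]), (370, [132, 129, 125])]
plate col 252 [(128, [177, 173, 166]), (130, [177, 173, 164]), (132, [171, 171, 164]), (134, [164, 169, 171]), (136, [161, 169, 171]), (214, [181, 190, 192]), (216, [181, 190, 193]), (218, [180, 189, 190]), (220, [182, 191, 192]), (222, [185, 192, 191]), (224, [196, 193, 184])]
```

View pics/wm.png

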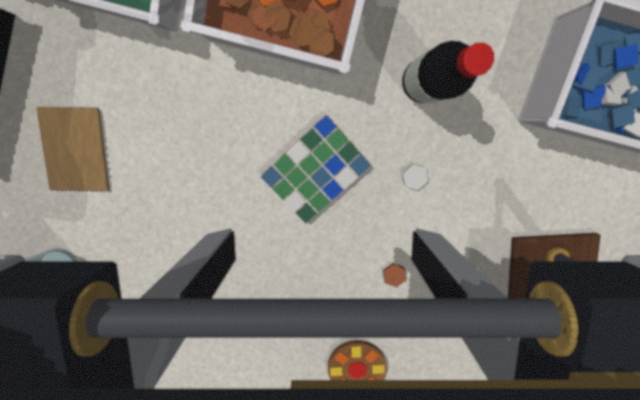

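The wrist view shows the mosaic's corners at (326,115), (262,177), (309,223) and (373,167). It is clear of the glue bottle at (440,72).

Run:
```python
from h import *
np.set_printoptions(precision=4,suppress=True)
c=load("wm");f=c["frame"]
sat=lambda i:cv2.morphologyEx(((i.max(2)-i.min(2))>32).astype(np.uint8),cv2.MORPH_CLOSE,np.ones((3,3)))
p=big(c,sat,(245,100,390,240));r=cv2.minAreaRect(cv2.convexHull(p));print(r)
h=cv2.convexHull(p);print(cv2.approxPolyDP(h,2.5,True)[:,0].tolist())
hp=(np.array([plane(c,x[0],.012)[:2] for x in h])*1000).astype(np.float32)
print("world rect",cv2.minAreaRect(hp))
cr=cv2.resize(f[100:235,240:395,::-1],(775,675)[:2],interpolation=cv2.INTER_CUBIC)
cr=cv2.resize(cr,None,fx=.88,fy=.88);m=np.zeros(f.shape[:2],np.uint8);cv2.imwrite("pics/wmz.png",cr)
# plate and handle in the press view
c=load("wp");d=lambda P,z:np.array([plane(c,x,z)[:2] for x in P])
bright=lambda i:(i[...,0]>145)&(i[...,1]<75)&(i[...,2]<75)
p=big(c,bright,(0,0,640,400));h=cv2.convexHull(p);print("handle",cv2.minAreaRect((d(h[:,0],.206)*1000).astype(np.float32)))
blue=lambda i:cv2.morphologyEx(((i[...,2]>i[...,0]-1)&(i[...,2]>110)).astype(np.uint8),cv2.MORPH_OPEN,np.ones((3,3)))
p=big(c,blue,(225,120,380,235));h=cv2.convexHull(p);print("plate",cv2.approxPolyDP(h,2.5,True)[:,0].tolist(),cv2.minAreaRect((d(h[:,0],.130)*1000).astype(np.float32)))
```

```text
((315.7931213378906, 170.4126739501953), (65.97752380371094, 52.025123596191406), 46.84761428833008)
[[342.0, 191.0], [318.0, 210.0], [275.0, 164.0], [284.0, 155.0], [324.0, 143.0], [345.0, 165.0]]
world rect ((649.3888549804688, 136.51376342773438), (87.00837707519531, 69.17650604248047), 56.02337646484375)
handle ((525.5218505859375, -244.65797424316406), (25.541677474975586, 52.10377883911133), 14.151037216186523)
plate [[363.0, 132.0], [363.0, 220.0], [309.0, 222.0], [304.0, 133.0]] ((533.123779296875, -274.6064758300781), (90.25341033935547, 59.10968780517578), 14.471712112426758)
```

View pics/wmz.png

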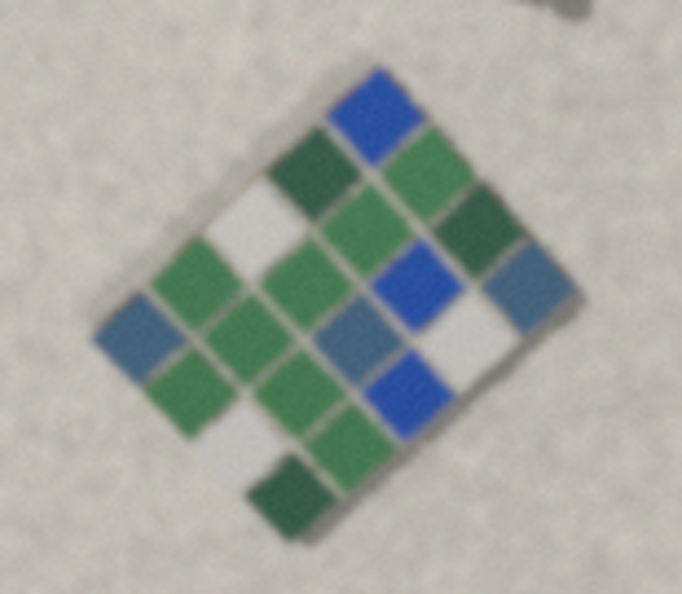

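The zoom gives clean outer tile corners at (381,67), (579,293), (292,541) and (93,338) in crop pixels, and all four corner tiles are coloured.

Run:
```python
from h import *
np.set_printoptions(precision=4,suppress=True)
c=load("wm")
P=(np.array([(381,67),(579,293),(292,541),(93,338)])+.5)/4.4-.5+[240,100]
q=np.array([plane(c,x,.012)[:2] for x in P]);print(q,q.mean(0))
for i in range(4):
    e=q[i]-q[i-1];print(np.linalg.norm(e),np.degrees(np.arctan2(e[1],e[0])))
sat=lambda i:((i.max(2)-i.min(2))>25)
f=c["frame"][100:240,245:390].astype(int);m=sat(f).astype(np.uint8)
n,l,st,ce=cv2.connectedComponentsWithStats(m);m=np.isin(l,[k for k in range(1,n) if st[k,4]>40])
ys,xs=np.where(m);h=cv2.convexHull(np.c_[xs+245,ys+100].astype(np.float32))
print(cv2.minAreaRect((np.array([plane(c,x[0],.012)[:2] for x in h])*1000).astype(np.float32)))
```

```text
[[0.7225 0.1408]
 [0.673  0.0673]
 [0.5771 0.133 ]
 [0.6247 0.2058]] [0.6493 0.1367]
0.11746720583476172 -33.63100294281834
0.08860210907942033 -123.98879298425537
0.11620512380410983 145.5776920263722
0.08699851620258049 56.84310478433874
((649.5836791992188, 136.82501220703125), (88.49152374267578, 118.00019836425781), 56.6254768371582)
```

Request:
play_rows --increments '[[[-0.026,0.041,0,0,0,-0.005,0.094],[-0.052,0.082,0,0,0,-0.005,0.094],[-0.078,0.123,0,0,0,-0.005,0.094],[-0.104,0.164,0,0,0,-0.005,0.094],[-0.13,0.205,0,0,0,-0.005,0.094]]]'

```text
time: 3.15
tool_pos: [0.5746, -0.1038, 0.2999]
orientation: [3.117, 0.387, 0.001]
ft_force: [0.8, -0.2, -0.1]
grip_width: 0.0938
grasp_force: 0.0
```

Request:
play_rows --increments '[[[-0.026,0.041,0,0,0,0,0.094],[-0.052,0.082,0,0,0,0,0.094],[-0.08,0.126,0,0,0,0,0.094],[-0.082,0.126,0.03,0,0,0,0.094],[-0.082,0.126,0.06,0,0,0,0.094]]]'

```text
time: 3.65
tool_pos: [0.5264, -0.2469, 0.24]
orientation: [3.116, 0.381, 0.003]
ft_force: [0.4, -0.1, -0.3]
grip_width: 0.0942
grasp_force: 0.0
```

Request:
play_rows --increments '[[[0,0,0,0,0,0,0.094],[0,0,0,0,0,0,0.094],[0,0,0,0,0,0,0.094]]]'

```text
time: 3.95
tool_pos: [0.5288, -0.2436, 0.2414]
orientation: [3.115, 0.39, 0.004]
ft_force: [-0.0, -0.7, -0.2]
grip_width: 0.0944
grasp_force: 0.0
```

Run:
```python
from h import *
from rig import readout,camera
s=readout.read_state();go(s,(.526,-.2445,.173),14.3)
c=camera("side");np.savez("side1.npz",**c)
w=camera("wrist");np.savez("w1.npz",**w)
im=np.hstack([cv2.resize(c["frame"][160:280,240:360,::-1],(400,400),interpolation=cv2.INTER_CUBIC),cv2.resize(w["frame"][50:370,160:480,::-1],(400,400))])
cv2.imwrite("pics/pre.png",im)
```

```text
t 3.95 pos [ 0.5288 -0.2436  0.2414] yaw 14.29 F [-0.  -0.7 -0.2] w 0.09442894836277516 gf 0.0
shift [-0.0031  0.      0.0684] turn [ 0.0026 -0.0023 -0.0002]
```

View pics/pre.png

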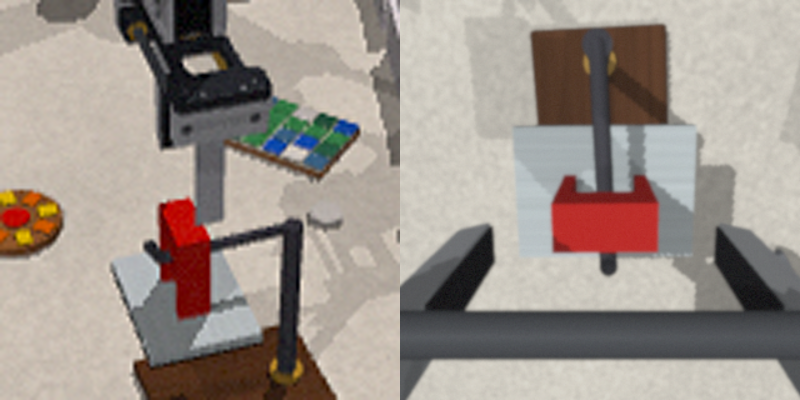

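The side crop shows one finger above the handle. In the wrist crop the handle centre (column 605) sits midway between the fingertips (490 and 715), so y is aligned. I'll check x by projection.

Run:
```python
from h import *
from rig import readout
np.set_printoptions(precision=4,suppress=True)
def proj(c,X):
    f=200/np.tan(np.radians(float(c["vertical_fov"]))/2);y=c["R"]@X+c["t"];return np.array([c["cx"],c["cy"]])+f*y[:2]/y[2]
D=load("side1");t=np.array([.5275,-.2436,.2405]);ty=np.array([.247,-.969,0])
for k in(47,-47):
    u=proj(D,t+k/1000*ty);print("finger",k,u,(u-[240,160])/.3)
w=load("w1");bright=lambda i:(i[...,0]>145)&(i[...,1]<75)&(i[...,2]<75)
p=big(w,bright,(0,0,640,400));h=cv2.convexHull(p)
print("handle",cv2.minAreaRect((np.array([plane(w,x,.206)[:2] for x in h[:,0]])*1000).astype(np.float32)))
for _ in range(2): print(readout.read_state()["tool_pos"])
```

```text
finger 47 [300.5641 226.7013] [201.8802 222.3377]
finger -47 [290.1009 204.6708] [167.0031 148.9027]
handle ((525.6088256835938, -244.85595703125), (25.79084587097168, 52.69034957885742), 14.283943176269531)
[ 0.529  -0.2432  0.2413]
[ 0.529  -0.2432  0.2413]
```

Request:
play_rows --increments '[[[-0.003,0.001,0,0,0,0,0.094],[-0.003,0.001,0.025,0,0,0,0.094],[-0.003,0.001,0.05,0,0,0,0.094],[-0.003,0.001,0.068,0,0,0,0.094],[-0.003,0.001,0.068,0,0,0,0.094]]]'

```text
time: 4.55
tool_pos: [0.524, -0.2435, 0.1693]
orientation: [-3.114, -0.392, 0.006]
ft_force: [-0.5, 0.8, -0.6]
grip_width: 0.0941
grasp_force: 0.0
```

Request:
play_rows --increments '[[[0,0,0,0,0,0,0.075],[0,0,0,0,0,0,0.065],[0,0,0,0,0,0,0.06]]]'

```text
time: 4.85
tool_pos: [0.5263, -0.245, 0.1728]
orientation: [3.115, 0.391, 0.003]
ft_force: [0.7, -0.3, -0.1]
grip_width: 0.0735
grasp_force: 0.0
```

Run:
```python
from h import *
from rig import readout,camera
s=readout.read_state();go(s,(.526,-.2445,.173),14.3)
w=camera("wrist");np.savez("w2.npz",**w);c=camera("side")
im=np.hstack([cv2.resize(c["frame"][160:280,240:360,::-1],(400,400),interpolation=cv2.INTER_CUBIC),cv2.resize(w["frame"][80:400,160:480,::-1],(400,400))])
cv2.imwrite("pics/grip.png",im)
```

```text
t 4.85 pos [ 0.5263 -0.245   0.1728] yaw 14.32 F [ 0.7 -0.3 -0.1] w 0.0735318884820863 gf 0.0
shift [-0.0001 -0.0006 -0.0002] turn [ 0.002  -0.0018  0.0004]
```

View pics/grip.png

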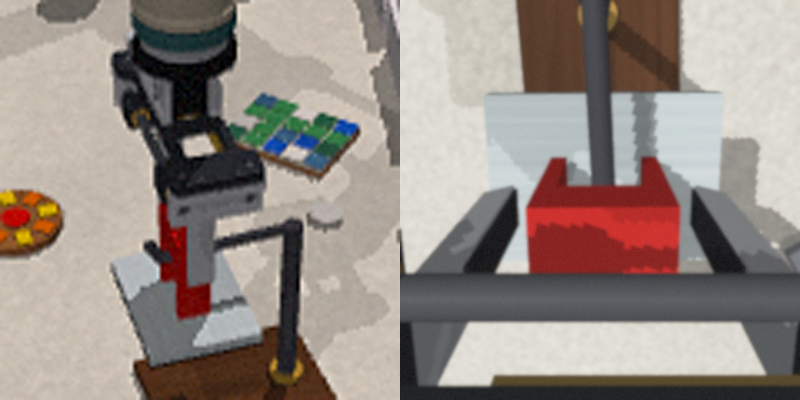

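The fingers straddle the handle symmetrically: inner tips at columns 517 and 693, handle from 528 to 680. Closing now.

Request:
play_rows --increments '[[[0,0,0,0,0,0,0.05],[0,0,0,0,0,0,0.045],[0,0,0,0,0,0,0.045],[0,0,0,0,0,0,0.045],[0,0,0,0,0,0,0.045]]]'

```text
time: 5.45
tool_pos: [0.5257, -0.2447, 0.1717]
orientation: [3.117, 0.391, 0.001]
ft_force: [0.2, 0.2, 2.7]
grip_width: 0.0539
grasp_force: 30.0
```

Request:
play_rows --increments '[[[0,0,0,0,0,0,0.045],[0,0,-0.005,0,0,0,0.045],[0,0,-0.012,0,0,0,0.045],[0,0,-0.02,0,0,0,0.045],[0,0,-0.026,0,0,0,0.045]]]'

```text
time: 5.95
tool_pos: [0.5256, -0.2446, 0.1978]
orientation: [3.117, 0.391, -0.0]
ft_force: [0.9, -0.0, -3.5]
grip_width: 0.054
grasp_force: 30.0
```

Request:
play_rows --increments '[[[0,0,0,0,0,0,0.045],[0,0,0,0,0,0,0.045],[0,0,0,0,0,0,0.045]]]'

```text
time: 6.25
tool_pos: [0.5252, -0.2444, 0.197]
orientation: [-3.117, -0.391, 0.001]
ft_force: [0.3, 0.3, -3.2]
grip_width: 0.054
grasp_force: 30.0
```

Run:
```python
from h import *
from rig import readout,camera
s=readout.read_state();go(s,(.526,-.2445,.200),14.3)
w=camera("wrist");np.savez("w3.npz",**w);c=camera("side")
im=np.hstack([cv2.resize(c["frame"][160:280,240:360,::-1],(400,400),interpolation=cv2.INTER_CUBIC),cv2.resize(w["frame"][80:400,160:480,::-1],(400,400))])
cv2.imwrite("pics/lift.png",im)
```

```text
t 6.25 pos [ 0.5252 -0.2444  0.197 ] yaw 14.31 F [ 0.3  0.3 -3.2] w 0.053984217350782085 gf 29.958263039588928
shift [ 0.0007  0.0003 -0.003 ] turn [-0.0004  0.0005  0.0002]
```

View pics/lift.png

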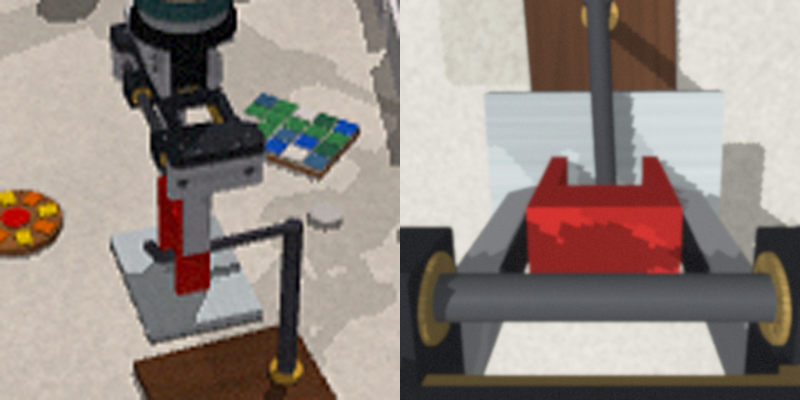

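The side crop shows the bar lifted about 25 mm off the arm and the plate level. I now draw it off along -x.

Request:
play_rows --increments '[[[-0.01,0,0,0,0,0,0.045],[-0.03,0,0,0,0,0,0.045],[-0.05,0,0,0,0,0,0.045],[-0.07,0,0,0,0,0,0.045],[-0.09,0,0,0,0,0,0.045]]]'

```text
time: 6.85
tool_pos: [0.4366, -0.267, 0.1973]
orientation: [3.117, 0.391, -0.001]
ft_force: [0.0, -0.4, -3.7]
grip_width: 0.0537
grasp_force: 30.0
```

Request:
play_rows --increments '[[[-0.015,0,0,0,0,0,0.045],[-0.02,0,0,0,0,0,0.045],[-0.02,0,-0.02,0,0,0,0.045],[-0.02,0,-0.05,0,0,0,0.045],[-0.02,0,-0.09,0,0,0,0.045]]]'

```text
time: 7.35
tool_pos: [0.4183, -0.271, 0.2869]
orientation: [-3.114, -0.391, 0.003]
ft_force: [0.2, -1.2, -4.6]
grip_width: 0.0538
grasp_force: 30.0
```

Run:
```python
from h import *
from rig import readout
go(readout.read_state(),(.6494,.1368,.29),56.3)
```

```text
t 7.35 pos [ 0.4183 -0.271   0.2869] yaw 14.31 F [ 0.2 -1.2 -4.6] w 0.05380435532294841 gf 29.958426654338837
shift [ 0.3247 -0.3381 -0.0025] turn [-3.500e-03  2.000e-04 -7.329e-01]
```

Request:
play_rows --increments '[[[0.015,-0.015,0,0,0,-0.12,0.045],[0.045,-0.047,0,0,0,-0.24,0.045],[0.075,-0.078,0,0,0,-0.36,0.045],[0.105,-0.109,0,0,0,-0.48,0.045],[0.135,-0.141,0,0,0,-0.6,0.045]]]'

```text
time: 7.85
tool_pos: [0.5159, -0.1003, 0.2875]
orientation: [2.859, 1.302, 0.002]
ft_force: [0.9, -0.1, -3.6]
grip_width: 0.0537
grasp_force: 30.0
```

Run:
```python
from h import *
from rig import readout
go(readout.read_state(),(.6494,.1368,.29),56.3)
```

```text
t 7.85 pos [ 0.5159 -0.1003  0.2875] yaw 48.96 F [ 0.9 -0.1 -3.6] w 0.05365735584269931 gf 29.964971244335175
shift [ 0.2664 -0.055  -0.0024] turn [ 0.001  -0.0007 -0.1282]
```

Request:
play_rows --increments '[[[0.045,-0.009,0,0,0,-0.064,0.045],[0.09,-0.018,0,0,0,-0.128,0.045],[0.135,-0.027,0,0,0,-0.128,0.045],[0.18,-0.036,0,0,0,-0.128,0.045],[0.22,-0.045,0,0,0,-0.128,0.045]]]'

```text
time: 8.35
tool_pos: [0.6276, 0.0958, 0.287]
orientation: [-2.772, -1.477, -0.002]
ft_force: [0.9, -0.8, -3.8]
grip_width: 0.054
grasp_force: 30.0
```

Request:
play_rows --increments '[[[0.03,-0.01,0,0,0,0,0.045],[0.045,-0.016,0.01,0,0,0,0.045],[0.045,-0.016,0.05,0,0,0,0.045],[0.045,-0.016,0.09,0,0,0,0.045],[0.045,-0.016,0.13,0,0,0,0.045]]]'

```text
time: 8.85
tool_pos: [0.6375, 0.1389, 0.1554]
orientation: [2.773, 1.475, -0.001]
ft_force: [-0.4, -0.5, -3.7]
grip_width: 0.0538
grasp_force: 30.0
```

Request:
play_rows --increments '[[[0,0,0,0,0,0,0.045],[0,0,0,0,0,0,0.045],[0,0,0,0,0,0,0.045]]]'

```text
time: 9.15
tool_pos: [0.6401, 0.1393, 0.16]
orientation: [2.772, 1.474, 0.007]
ft_force: [1.2, -0.3, -3.9]
grip_width: 0.054
grasp_force: 30.0
```

Run:
```python
from h import *
from rig import readout,camera
go(readout.read_state(),(.6494,.1368,.13),56.3)
for n in("wrist","scene","side"): np.savez(n+"4.npz",**camera(n))
w,S,D=load("wrist4"),load("scene4"),load("side4")
r=lambda f:cv2.resize(f[:,:,::-1],(400,300),interpolation=cv2.INTER_CUBIC)
print(w["R"].round(3).tolist(),-w["R"].T@w["t"])
cv2.imwrite("pics/hov.png",np.vstack([np.hstack([r(D["frame"][150:225,285:385]),r(S["frame"][165:240,315:415])]),np.hstack([r(w["frame"][0:240,160:480]),r(w["frame"][160:400,160:480])])]))
```

```text
t 9.15 pos [0.6401 0.1393 0.16  ] yaw 56.0 F [ 1.2 -0.3 -3.9] w 0.05402501212949543 gf 29.978210628032684
shift [0.0031 0.009  0.0301] turn [ 0.004  -0.0031 -0.0053]
[[0.829, -0.559, 0.004], [-0.546, -0.808, 0.223], [-0.122, -0.187, -0.975]] [0.67586596 0.19311835 0.33931373]
```

View pics/hov.png

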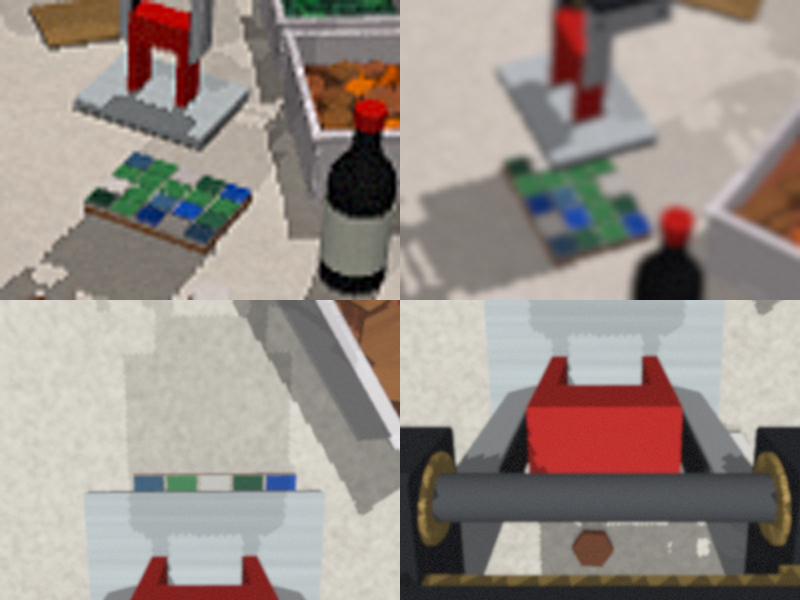

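In the hover picture the wrist view shows the mosaic's far edge at about row 139 (columns 266–398). The plate's front edge is at about row 153 (columns 228–418) and parallel to it. The held plate is level and clear of the bottle. I'll measure both edges numerically.

```bash
cat >> h.py <<'E'
def sub(prof,lo):
    g=np.abs(np.diff(cv2.GaussianBlur(prof.astype(np.float32).reshape(-1,1),(1,5),0)[:,0]));k=int(g.argmax())
    a=g[max(k-2,0):k+3];return lo+np.average(np.arange(max(k-2,0),max(k-2,0)+len(a)),weights=a)+.5
E
python3 - <<'E'
from h import *
np.set_printoptions(precision=4,suppress=True,linewidth=150)
w=load("wrist4");f=w["frame"].astype(int)
for x in (275,305,330,355,385): print(x,[(y,*f[y,x]) for y in range(134,160,1)][::2])
for y in (144,147,150): print(y,[(x,*f[y,x]) for x in range(260,274,2)],[(x,*f[y,x]) for x in range(390,404,2)])
for y in (160,190): print(y,[(x,*f[y,x]) for x in range(222,240,2)],[(x,*f[y,x]) for x in range(410,428,2)])
E
```

```text
275 [(134, np.int64(194), np.int64(192), np.int64(181)), (136, np.int64(191), np.int64(188), np.int64(179)), (138, np.int64(172), np.int64(164), np.int64(153)), (140, np.int64(126), np.int64(123), np.int64(126)), (142, np.int64(72), np.int64(100), np.int64(127)), (144, np.int64(71), np.int64(103), np.int64(128)), (146, np.int64(69), np.int64(100), np.int64(127)), (148, np.int64(69), np.int64(99), np.int64(126)), (150, np.int64(69), np.int64(101), np.int64(128)), (152, np.int64(81), np.int64(101), np.int64(116)), (154, np.int64(143), np.int64(152), np.int64(154)), (156, np.int64(170), np.int64(180), np.int64(181)), (158, np.int64(170), np.int64(177), np.int64(178))]
305 [(134, np.int64(196), np.int64(192), np.int64(182)), (136, np.int64(196), np.int64(194), np.int64(183)), (138, np.int64(172), np.int64(167), np.int64(154)), (140, np.int64(120), np.int64(140), np.int64(112)), (142, np.int64(82), np.int64(139), np.int64(94)), (144, np.int64(77), np.int64(136), np.int64(92)), (146, np.int64(77), np.int64(135), np.int64(92)), (148, np.int64(78), np.int64(134), np.int64(93)), (150, np.int6
[... 5613 characters left out ...]
4(201), np.int64(201)), (232, np.int64(191), np.int64(201), np.int64(203)), (234, np.int64(190), np.int64(200), np.int64(203)), (236, np.int64(189), np.int64(201), np.int64(203)), (238, np.int64(190), np.int64(200), np.int64(202))] [(410, np.int64(189), np.int64(199), np.int64(201)), (412, np.int64(192), np.int64(201), np.int64(201)), (414, np.int64(191), np.int64(200), np.int64(202)), (416, np.int64(189), np.int64(197), np.int64(199)), (418, np.int64(201), np.int64(203), np.int64(199)), (420, np.int64(210), np.int64(207), np.int64(196)), (422, np.int64(212), np.int64(208), np.int64(198)), (424, np.int64(212), np.int64(208), np.int64(197)), (426, np.int64(205), np.int64(202), np.int64(190))]
```

Run:
```python
from h import *
from rig import readout
np.set_printoptions(precision=4,suppress=True,linewidth=150)
w=load("wrist4");s=readout.read_state()
R=Ro.from_rotvec(s["orientation"]);loc=lambda P:R.inv().apply(P-s["tool_pos"])
for n,p,z in [("mos L",(266.2,140),.012),("mos R",(396.6,139.2),.012),("pl L",(227.3,153.3),.1175),("pl R",(419.2,152.8),.1175)]:
    P=plane(w,p,z);print(n,P,"tool",loc(P))
q=[plane(w,p,z) for p,z in [((331.4,139.6),.012),((323.3,153.05),.1175)]]
print("shift needed",loc(q[0])-loc(q[1]))
# same comparison in side and scene hover pictures
D,S=load("side4"),load("scene4")
cd=lambda X,Y:((X+.5)/4-.5+285,(Y+.5)/4-.5+150); cs=lambda X,Y:((X+.5)/4-.5+315,(Y-0+.5)/4-.5+165)
pd=[plane(D,cd(*p),.1175) for p in[(75,100),(200,140),(249,92)]];md=[plane(D,cd(*p),.012) for p in[(86,206),(209,246),(251,196)]]
ps=[plane(S,cs(*p),.1175) for p in[(497,68),(553,160),(656,133)] for p in [(p[0]-400,p[1])]];ms=[plane(S,cs(*p),.012) for p in[(505-400,160),(557-400,260),(650-400,233)]]
for n,a,b in(("side",pd,md),("scene",ps,ms)): print(n,[R.inv().apply(y-x)[:2] for x,y in zip(a,b)])
```

```text
mos L [0.6245 0.2074 0.012 ] tool [ 0.0474 -0.0511  0.1479]
mos R [0.7231 0.1417 0.012 ] tool [0.048  0.0674 0.1483]
pl L [0.6163 0.2097 0.1175] tool [ 0.045  -0.0588  0.0424]
pl R [0.7152 0.1433 0.1175] tool [0.0452 0.0603 0.0428]
shift needed [0.0026 0.0074 0.1055]
side [array([-0.0008,  0.0118]), array([0.0022, 0.0124]), array([-0.0004,  0.0089])]
scene [array([0.0071, 0.0066]), array([0.0024, 0.014 ]), array([-0.002 ,  0.0127])]
```

Request:
play_rows --increments '[[[-0.006,0.0085,0.02,0,0,-0.004,0.045],[-0.006,0.0085,0.045,0,0,-0.004,0.045],[-0.006,0.0085,0.065,0,0,-0.004,0.045],[-0.006,0.0085,0.073,0,0,-0.004,0.045],[-0.006,0.0085,0.073,0,0,-0.004,0.045]]]'

```text
time: 9.8
tool_pos: [0.6416, 0.1297, 0.084]
orientation: [-2.77, -1.481, 0.002]
ft_force: [0.0, -0.2, -4.3]
grip_width: 0.0536
grasp_force: 30.0
```

Request:
play_rows --increments '[[[0,0,0,0,0,0,0.045],[0,0,0,0,0,0,0.045],[0,0,0,0,0,0,0.045]]]'

```text
time: 10.1
tool_pos: [0.6427, 0.1299, 0.0857]
orientation: [2.77, 1.481, 0.003]
ft_force: [0.3, -0.4, -4.2]
grip_width: 0.0534
grasp_force: 30.0
```

Run:
```python
from h import *
from rig import readout,camera
go(readout.read_state(),(.6494,.1368,.09),56.3)
for n in("wrist","scene","side"): np.savez(n+"5.npz",**camera(n))
w=load("wrist5");f=w["frame"].astype(int)
st=lambda v:" ".join("%d,%d,%d"%tuple(k) for k in v)
for x in (235,280,325,370,405): print("col",x,"from 110:",st(f[110:170:2,x]))
sat=(f.max(2)-f.min(2));print("sat cols per row",[(y,np.where(sat[y,200:440]>32)[0][[0,-1]]+200) for y in range(110,170,3) if (sat[y,200:440]>32).sum()>20])
```

```text
t 10.1 pos [0.6427 0.1299 0.0857] yaw 56.26 F [ 0.3 -0.4 -4.2] w 0.053366897975330084 gf 29.978095293045044
shift [ 0.0095  0.0017 -0.0043] turn [ 0.0019 -0.0015 -0.0007]
col 235 from 110: 212,207,198 209,205,195 209,206,195 209,205,196 209,204,195 208,203,194 208,205,195 211,207,197 211,207,197 214,211,200 212,208,199 214,209,199 215,213,201 213,210,198 212,210,199 213,209,199 214,210,201 215,213,203 217,213,202 216,213,203 212,209,199 185,182,174 160,168,166 183,191,192 184,193,195 188,197,199 187,196,198 185,195,197 186,193,199 185,194,198
col 280 from 110: 190,187,179 191,185,178 192,188,180 191,188,179 189,187,178 186,183,173 185,182,173 182,180,171 186,182,173 187,182,175 189,184,174 187,183,174 165,159,148 132,144,119 82,137,94 77,135,92 78,135,93 79,134,92 75,131,88 75,134,90 77,134,92 81,121,92 140,149,149 166,174,175 166,173,175 166,174,176 168,175,177 166,175,178 166,173,176 166,173,175
col 325 from 110: 191,187,178 190,188,178 190,185,176 190,186,176 193,190,180 193,191,181 192,189,179 194,189,180 188,186,176 191,187,177 191,188,178 195,191,181 169,161,151 172,167,160 191
[... 382 characters left out ...]
9 58,94,76 56,92,74 58,92,75 58,94,74 55,90,73 56,90,74 93,106,101 153,159,163 166,173,176 166,174,177 169,176,180 169,176,178 167,175,177 167,176,178 167,175,176
col 405 from 110: 191,186,177 192,188,178 189,185,177 193,189,180 194,191,183 195,192,183 199,196,186 202,197,188 197,192,183 191,188,179 190,187,176 193,189,179 163,155,147 105,109,141 48,83,157 44,80,159 45,83,158 42,79,157 39,76,156 41,78,157 45,81,153 100,113,141 168,176,180 186,196,198 186,195,197 190,202,203 188,199,201 187,198,199 185,193,196 184,194,196
sat cols per row [(137, array([243, 408])), (140, array([242, 408])), (143, array([242, 408])), (146, array([242, 408])), (149, array([242, 408])), (152, array([243, 406]))]
```

Run:
```python
from h import *
from rig import readout
np.set_printoptions(precision=4,suppress=True,linewidth=150)
w=load("wrist5");s=readout.read_state();f=w["frame"].astype(int)
print([tuple(f[146,x]) for x in range(232,246)]);print([tuple(f[146,x]) for x in range(404,418)])
R=Ro.from_rotvec(s["orientation"]);loc=lambda P:R.inv().apply(P-s["tool_pos"])
zp=s["tool_pos"][2]-.0425
g=f[...,0].astype(float)
l=np.mean([sub(g[y,234:250],234) for y in range(140,150)]);r=np.mean([sub(g[y,400:416],400) for y in range(140,150)])
top=[np.mean([sub(g[126:142,x],126) for x in range(a,b)]) for a,b in((250,265),(275,295),(360,378),(390,404))]
fr=[np.mean([sub(g[148:160,x],148) for x in range(a,b)]) for a,b in((250,265),(275,295),(360,378),(390,404))]
pl=np.mean([sub(g[y,220:235],220) for y in range(158,164)]);pr=np.mean([sub(g[y,412:427],412) for y in range(158,164)])
print("tile L,R",l,r,"top",top,"plate front",fr,"plate L R@161",pl,pr)
tm,fm=np.mean(top),np.mean(fr)
A=[loc(plane(w,p,.012)) for p in((l,tm),(r,tm))];B=[loc(plane(w,p,zp)) for p in((pl,161),(pr,161))];F=loc(plane(w,((pl+pr)/2,fm),zp))
print("tiles",A,"plate",B,F)
print("need x",np.mean(A,0)[0]-F[0],"y",np.mean(A,0)[1]-np.mean(B,0)[1])
```

```text
[(np.int64(213), np.int64(210), np.int64(199)), (np.int64(216), np.int64(213), np.int64(203)), (np.int64(216), np.int64(213), np.int64(204)), (np.int64(217), np.int64(213), np.int64(202)), (np.int64(216), np.int64(214), np.int64(203)), (np.int64(217), np.int64(214), np.int64(204)), (np.int64(217), np.int64(214), np.int64(206)), (np.int64(209), np.int64(204), np.int64(196)), (np.int64(175), np.int64(178), np.int64(176)), (np.int64(124), np.int64(137), np.int64(148)), (np.int64(81), np.int64(106), np.int64(127)), (np.int64(71), np.int64(100), np.int64(124)), (np.int64(70), np.int64(100), np.int64(126)), (np.int64(68), np.int64(99), np.int64(125))]
[(np.int64(40), np.int64(77), np.int64(156)), (np.int64(39), np.int64(76), np.int64(156)), (np.int64(44), np.int64(80), np.int64(156)), (np.int64(81), np.int64(100), np.int64(163)), (np.int64(134), np.int64(143), np.int64(176)), (np.int64(178), np.int64(182), np.int64(190)), (np.int64(207), np.int64(204), np.int64(198)), (np.int64(209), np.int64(205), np.int64(196)), (np.int64(210), np.int64(205), np.int64(195)), (np.int64(207), np.int64(202), np.int64(193)), (np.int64(204), np.int64(201), np.int64(190)), (np.int64(200), np.int64(197), np.int64(186)), (np.int64(203), np.int64(197), np.int64(189)), (np.int64(201), np.int64(197), np.int64(186))]
tile L,R 240.54078170510147 408.0221661293461 top [np.float64(136.2590049153663), np.float64(135.9380071286849), np.float64(135.80518250729804), np.float64(135.60263716692302)] plate front [np.float64(153.38356427026926), np.float64(153.36253382701892), np.float64(152.79916764122714), np.float64(152.41278683483878)] plate L R@161 226.47935836220677 419.5127280856391
tiles [array([ 0.0546, -0.0572,  0.0729]), array([0.0546, 0.0601, 0.073 ])] plate [array([ 0.0405, -0.0598,  0.0425]), array([0.0405, 0.061 , 0.0426])] [0.0455 0.0006 0.0425]
need x 0.009173286997908016 y 0.0009054712120300755
```

Request:
play_rows --increments '[[[0,0.0012,0.005,0,0,0,0.045],[0,0.0012,0.01,0,0,0,0.045],[0,0.0012,0.014,0,0,0,0.045],[0,0.0012,0.014,0,0,0,0.045],[0,0.0012,0.014,0,0,0,0.045]]]'

```text
time: 10.75
tool_pos: [0.6427, 0.1291, 0.0699]
orientation: [-2.77, -1.481, 0.001]
ft_force: [0.4, -0.4, -4.4]
grip_width: 0.0537
grasp_force: 30.0
```

```bash
cat > meas.py <<'E'
from h import *
from rig import readout,camera
np.set_printoptions(precision=4,suppress=True,linewidth=150)
w=camera("wrist");s=readout.read_state();go(s,(.6494,.1368,.0665),56.3);f=w["frame"].astype(int);np.savez("wrist6.npz",**w)
R=Ro.from_rotvec(s["orientation"]);loc=lambda P:R.inv().apply(P-s["tool_pos"]);zp=s["tool_pos"][2]-.0425
g=f[...,0].astype(float);sat=f.max(2)-f.min(2)
rows=[y for y in range(110,170) if (sat[y,200:440]>32).sum()>60];y0,y1=rows[0]+3,rows[-1]-2;print("tile rows",rows[0],rows[-1])
c0,c1=(np.where(sat[(y0+y1)//2,200:440]>32)[0][[0,-1]]+200)
l=np.mean([sub(g[y,c0-8:c0+8],c0-8) for y in range(y0,y1)]);r=np.mean([sub(g[y,c1-8:c1+8],c1-8) for y in range(y0,y1)])
cols=((250,265),(275,295),(360,378),(390,404))
top=[np.mean([sub(g[rows[0]-8:rows[0]+7,x],rows[0]-8) for x in range(a,b)]) for a,b in cols]
fr=[np.mean([sub(g[148:160,x],148) for x in range(a,b)]) for a,b in cols]
pl=np.mean([sub(g[y,220:235],220) for y in range(158,164)]);pr=np.mean([sub(g[y,412:427],412) for y in range(158,164)])
print("tile L,R",l,r,"top",np.array(top),"front",np.array(fr),"plate",pl,pr)
tm,fm=np.mean(top),np.mean(fr)
A=[loc(plane(w,p,.012)) for p in((l,tm),(r,tm))];B=[loc(plane(w,p,zp)) for p in((pl,161),(pr,161))];F=loc(plane(w,((pl+pr)/2,fm),zp))
print("tiles",A,"plate",B,F);print("need x (to tile edge)",np.mean(A,0)[0]-F[0],"y",np.mean(A,0)[1]-np.mean(B,0)[1])
E
python3 meas.py
```

```text
t 10.8 pos [0.6429 0.1291 0.0702] yaw 56.25 F [-0.5 -0.3 -3.1] w 0.053990616452546616 gf 29.97809886932373
shift [0.01   0.0011 0.0037] turn [ 0.      0.0001 -0.0008]
tile rows 137 152
tile L,R 234.60422113771182 413.4291338079085 top [135.7686 135.2769 136.1367 136.3407] front [153.3781 153.3491 152.6113 152.4227] plate 226.75080295102416 419.2180203136281
tiles [array([ 0.0547, -0.0582,  0.0582]), array([0.0547, 0.0592, 0.0582])] plate [array([ 0.04  , -0.0601,  0.0425]), array([0.04  , 0.0598, 0.0425])] [ 0.045  -0.0001  0.0425]
need x (to tile edge) 0.00971053903254792 y 0.0006595431329674689
```

Run:
```python
from h import *
for n in("wrist4","wrist5","wrist6"):
    w=load(n);f=w["frame"].astype(int);sat=cv2.GaussianBlur((f.max(2)-f.min(2)).astype(np.float32),(5,1),0);g=cv2.GaussianBlur(f[...,0].astype(np.float32),(9,1),0)
    lo,hi=(268,394) if n=="wrist4" else (245,404)
    X,T,Bd,P=[],[],[],[]
    for x in range(lo,hi):
        c=sat[125:150,x];k=np.where(c>30)[0]
        if len(k) and c[k[0]:k[0]+5].min()>25 and c[k[0]:k[0]+6].max()>42:
            k=k[0];X.append(x);T.append(125+k-(c[k]-30)/(c[k]-c[k-1]))
            b=g[125:150,x];t=b[:7].mean()-15;j=np.where(b<t)[0][0];Bd.append(125+j-(t-b[j])/(b[j-1]-b[j]))
            p=g[147:162,x];h=(p[0]+p[-1])/2;j=np.where(p>h)[0][0];P.append(147+j-(p[j]-h)/(p[j]-p[j-1]))
    for nm,v in(("tile",T),("board",Bd),("plate",P)):
        q=cv2.fitLine(np.c_[X,v].astype(np.float32),cv2.DIST_HUBER,0,.01,.01).ravel();print(n,nm,len(X),"deg",np.degrees(np.arctan(q[1]/q[0])).round(3),"row@323",(q[3]+(323-q[2])*q[1]/q[0]).round(2))
w=load("wrist6")
print("1px in mm:",[1000*np.linalg.norm(plane(w,(323,135),.012)-plane(w,(323,134),.012))])
```

```text
wrist4 tile 64 deg -0.85 row@323 140.21
wrist4 board 64 deg -0.56 row@323 137.37
wrist4 plate 64 deg -0.462 row@323 152.98
wrist5 tile 80 deg -0.469 row@323 136.32
wrist5 board 80 deg -0.058 row@323 133.53
wrist5 plate 80 deg -0.391 row@323 152.99
wrist6 tile 76 deg -0.347 row@323 136.18
wrist6 board 76 deg -0.186 row@323 132.88
wrist6 plate 76 deg -0.376 row@323 153.02
1px in mm: [np.float64(0.6448524643993854)]
```

Request:
play_rows --increments '[[[0.004,0.0008,0,0,0,0,0.045],[0.008,0.0008,0,0,0,0,0.045],[0.0106,0.0008,0,0,0,0,0.045],[0.0106,0.0008,0,0,0,0,0.045],[0.0106,0.0008,0,0,0,0,0.045]]]'

```text
time: 11.3
tool_pos: [0.6494, 0.1375, 0.0703]
orientation: [2.77, 1.481, -0.0]
ft_force: [-0.3, -0.9, -4.4]
grip_width: 0.0537
grasp_force: 30.0
```

Run:
```python
from h import *
from rig import readout,camera
np.set_printoptions(precision=4,suppress=True,linewidth=150)
go(readout.read_state(),(.6494,.1368,.0665),56.3)
for n in("scene","side","wrist"): np.savez(n+"7.npz",**camera(n))
w=load("wrist7");f=w["frame"].astype(int)
for x in(280,325,370,405): print(x,[tuple(map(int,f[y,x])) for y in range(144,157)])
D=load("side7");f=D["frame"].astype(int)
# columns across the near long edge: plate light / sole dark / tiles / brown board / table
for x in(312,320,328,336,342): print(x,[(y,int(f[y,x].sum()//3),int(f[y,x,0]-f[y,x,2])) for y in range(192,218)])
```

```text
t 11.3 pos [0.6494 0.1375 0.0703] yaw 56.27 F [-0.3 -0.9 -4.4] w 0.053712736598440704 gf 29.978006780147552
shift [-0.0006  0.0004  0.0038] turn [ 0.      0.0003 -0.0005]
280 [(190, 185, 176), (185, 181, 171), (186, 183, 174), (183, 179, 170), (178, 173, 163), (163, 154, 144), (139, 128, 113), (137, 127, 112), (131, 128, 119), (128, 133, 129), (140, 147, 148), (158, 165, 167), (165, 172, 175)]
325 [(191, 188, 179), (194, 190, 181), (192, 188, 179), (192, 189, 179), (186, 182, 173), (163, 154, 144), (138, 126, 113), (132, 123, 112), (130, 127, 120), (128, 132, 132), (147, 154, 155), (161, 170, 171), (166, 173, 175)]
370 [(189, 186, 175), (185, 182, 172), (184, 180, 173), (182, 178, 170), (173, 169, 159), (154, 145, 135), (133, 118, 106), (124, 113, 100), (129, 127, 120), (138, 141, 142), (151, 161, 160), (162, 171, 173), (166, 174, 177)]
405 [(190, 185, 176), (190, 185, 177), (188, 185, 177), (188, 185, 174), (177, 172, 164), (159, 150, 141), (136, 123, 111), (129, 119, 109), (138, 137, 131), (151, 155, 156), (168, 175, 178), (182, 190, 192), (183, 192, 194)]
312 [(192, 182, -10), (19
[... 1359 characters left out ...]
 (200, 179, -6), (201, 179, -3), (202, 180, -6), (203, 180, -6), (204, 181, -7), (205, 182, -5), (206, 177, -9), (207, 116, -5), (208, 92, -1), (209, 39, -14), (210, 63, -24), (211, 86, 19), (212, 50, 49), (213, 78, 26), (214, 138, 13), (215, 196, 21), (216, 196, 23), (217, 187, 26)]
342 [(192, 161, -7), (193, 182, -7), (194, 180, -11), (195, 180, -8), (196, 175, -6), (197, 181, -8), (198, 180, -8), (199, 184, -5), (200, 149, -7), (201, 82, -4), (202, 61, -6), (203, 43, -1), (204, 75, 14), (205, 60, 32), (206, 70, 25), (207, 139, 13), (208, 193, 23), (209, 190, 21), (210, 191, 24), (211, 189, 22), (212, 186, 20), (213, 184, 22), (214, 186, 21), (215, 187, 18), (216, 188, 22), (217, 187, 23)]
```

Run:
```python
from h import *
np.set_printoptions(precision=4,suppress=True,linewidth=150)
w=load("wrist7");f=w["frame"].astype(np.float32)
r=f[150:152,:,0].mean(0);print("L",[(x,int(r[x])) for x in range(226,246)]);print("R",[(x,int(r[x])) for x in range(402,424)])
def proj(c,X):
    F=200/np.tan(np.radians(float(c["vertical_fov"]))/2);y=c["R"]@X+c["t"];return np.array([c["cx"],c["cy"]])+F*y[:2]/y[2]
T=np.array([.6497,.1373,0]);a=np.radians(56.27);ex=np.array([np.cos(a),np.sin(a),0]);ey=np.array([np.sin(a),-np.cos(a),0])
for z in(0,.006,.012,.0275): print(z,*[proj(w,T+.045*ex+k*ey+[0,0,z]) for k in(-.06,.06)])
```

```text
L [(226, 210), (227, 210), (228, 212), (229, 211), (230, 210), (231, 205), (232, 205), (233, 202), (234, 190), (235, 174), (236, 153), (237, 144), (238, 138), (239, 137), (240, 137), (241, 136), (242, 135), (243, 136), (244, 137), (245, 138)]
R [(402, 132), (403, 133), (404, 132), (405, 132), (406, 132), (407, 134), (408, 133), (409, 137), (410, 150), (411, 165), (412, 179), (413, 182), (414, 185), (415, 188), (416, 191), (417, 195), (418, 197), (419, 199), (420, 201), (421, 205), (422, 207), (423, 208)]
0 [237.4062 149.2548] [409.6846 149.2256]
0.006 [235.3277 149.9714] [411.7739 149.9417]
0.012 [233.1462 150.7235] [413.9668 150.6934]
0.0275 [226.9758 152.851 ] [420.1696 152.8194]
```

The board strip (columns 235.3–410.8, rows 149–152) is centred under the plate edge (226.8–419.2), and its depth matches aligned edges. Lowering gently.

Request:
play_rows --increments '[[[0,0,0.001,0,0,0,0.045],[0,0,0.0015,0,0,0,0.045],[0,0,0.002,0,0,0,0.045],[0,0,0.0025,0,0,0,0.045],[0,0,0.0025,0,0,0,0.045]]]'

```text
time: 11.95
tool_pos: [0.6493, 0.1374, 0.0677]
orientation: [2.771, 1.481, -0.0]
ft_force: [-0.5, 0.9, -3.3]
grip_width: 0.054
grasp_force: 30.0
```

Request:
play_rows --increments '[[[0,0,0.0003,0,0,0,0.045],[0,0,0.0006,0,0,0,0.045],[0,0,0.0006,0,0,0,0.045]]]'

```text
time: 12.25
tool_pos: [0.6494, 0.1374, 0.0672]
orientation: [2.771, 1.481, -0.0]
ft_force: [0.5, 0.9, -3.9]
grip_width: 0.0538
grasp_force: 30.0
```

Request:
play_rows --increments '[[[0,0,0.0003,0,0,0,0.045],[0,0,0.0006,0,0,0,0.045],[0,0,0.0006,0,0,0,0.045]]]'

```text
time: 12.55
tool_pos: [0.6493, 0.1374, 0.0665]
orientation: [2.771, 1.481, -0.0]
ft_force: [0.1, -0.8, -4.7]
grip_width: 0.0542
grasp_force: 30.0
```

Request:
play_rows --increments '[[[0,0,0.0003,0,0,0,0.045],[0,0,0.0005,0,0,0,0.045],[0,0,0.0005,0,0,0,0.045]]]'

```text
time: 12.85
tool_pos: [0.6493, 0.1374, 0.066]
orientation: [2.771, 1.481, -0.0]
ft_force: [1.3, -1.6, -4.1]
grip_width: 0.0539
grasp_force: 30.0
```

Request:
play_rows --increments '[[[0,0,0.0003,0,0,0,0.045],[0,0,0.0005,0,0,0,0.045],[0,0,0.0005,0,0,0,0.045]]]'

```text
time: 13.15
tool_pos: [0.6495, 0.1375, 0.066]
orientation: [2.771, 1.481, 0.0]
ft_force: [-0.4, -0.3, -1.5]
grip_width: 0.0537
grasp_force: 30.0
```

Run:
```python
from h import *
from rig import readout,camera
s=readout.read_state();print(s["tool_pos"],s["ft_force"],s["torque"])
w=camera("wrist");np.savez("wrist8.npz",**w);D=camera("side");np.savez("side8.npz",**D)
f=w["frame"].astype(int);print([tuple(map(int,f[y,325])) for y in range(144,157)])
f=D["frame"].astype(int)
for x in(320,336): print(x,[(y,int(f[y,x].sum()//3),int(f[y,x,0]-f[y,x,2])) for y in range(200,216)])
```

```text
[0.64945702 0.13746776 0.06599635] [-0.44416223 -0.2815848  -1.45975875] [0.02097514 0.18344309 0.00911016]
[(191, 187, 178), (192, 191, 180), (192, 189, 180), (195, 192, 182), (188, 183, 175), (174, 170, 160), (151, 141, 130), (127, 114, 101), (116, 111, 102), (125, 126, 126), (148, 155, 155), (164, 171, 172), (164, 174, 176)]
320 [(200, 113, -5), (201, 112, -7), (202, 112, -3), (203, 107, -2), (204, 80, -11), (205, 66, -17), (206, 90, 38), (207, 72, 52), (208, 104, 24), (209, 118, 12), (210, 113, 14), (211, 114, 14), (212, 115, 15), (213, 113, 12), (214, 135, 19), (215, 190, 25)]
336 [(200, 176, -8), (201, 181, -6), (202, 179, -4), (203, 179, -7), (204, 179, -10), (205, 182, -7), (206, 182, -7), (207, 174, -12), (208, 117, -4), (209, 93, -5), (210, 51, 6), (211, 83, 20), (212, 46, 52), (213, 79, 26), (214, 137, 13), (215, 193, 23)]
```

Request:
play_rows --increments '[[[0,0,0.0002,0,0,0,0.045],[0,0,0.0003,0,0,0,0.045],[0,0,0.0003,0,0,0,0.045]]]'

```text
time: 13.55
tool_pos: [0.6495, 0.1375, 0.0659]
orientation: [2.77, 1.481, 0.001]
ft_force: [-1.6, -0.9, 4.1]
grip_width: 0.0537
grasp_force: 30.0
```

In contact with a light press of about 8 N. Releasing slowly, then rising straight up.

Request:
play_rows --increments '[[[0,0,0,0,0,0,0.056],[0,0,0,0,0,0,0.06],[0,0,0,0,0,0,0.07],[0,0,0,0,0,0,0.08],[0,0,0,0,0,0,0.08]]]'

```text
time: 14.05
tool_pos: [0.6495, 0.1374, 0.0652]
orientation: [2.77, 1.481, 0.0]
ft_force: [-0.4, 0.0, -0.9]
grip_width: 0.0787
grasp_force: 0.0
```

Request:
play_rows --increments '[[[0,0,-0.003,0,0,0,0.08],[0,0,-0.015,0,0,0,0.08],[0,0,-0.04,0,0,0,0.08],[0,0,-0.08,0,0,0,0.08],[0,0,-0.12,0,0,0,0.08]]]'

```text
time: 14.55
tool_pos: [0.6491, 0.1374, 0.1872]
orientation: [-2.771, -1.481, 0.0]
ft_force: [-0.2, 0.3, -0.1]
grip_width: 0.0798
grasp_force: 0.0
```

Request:
play_rows --increments '[[[-0.04,0,-0.03,0,0,0,0.08],[-0.08,0,-0.06,0,0,0,0.08],[-0.11,0,-0.08,0,0,0,0.08],[-0.11,0,-0.08,0,0,0,0.08],[-0.11,0,-0.08,0,0,0,0.08]]]'

```text
time: 15.05
tool_pos: [0.5886, 0.0459, 0.2667]
orientation: [2.771, 1.479, 0.004]
ft_force: [0.2, -0.4, 0.2]
grip_width: 0.08
grasp_force: 0.0
```

Run:
```python
from h import *
from rig import readout,camera
np.set_printoptions(precision=4,suppress=True,linewidth=150)
go(readout.read_state(),(.6494,.1368,.3),56.3)
for n in("wrist","side","scene"):
    c=camera(n);np.savez(n+"9.npz",**c);cv2.imwrite(f"pics/{n}9.png",c["frame"][:,:,::-1])
D=load("side9");f=D["frame"].astype(int)
for x in(312,320,328,336): print(x,[(y,int(f[y,x].sum()//3),int(f[y,x,0]-f[y,x,2])) for y in range(196,217)])
w=load("wrist9");p=big(w,red,(0,0,640,400));print("red centroid",p.mean(0))
bl=lambda i:cv2.morphologyEx(((i[...,2]>i[...,0])&(i[...,2]>90)).astype(np.uint8),cv2.MORPH_OPEN,np.ones((3,3)))
i=w["frame"].astype(int);m=bl(i)[:250];n,l,st,ce=cv2.connectedComponentsWithStats(m);print(st[st[:,4]>300])
sat=(i.max(2)-i.min(2))
x,y=p.mean(0).astype(int);print("row across",[tuple(map(int,i[y,k])) for k in range(x-110,x-60,3)])
```

```text
t 15.05 pos [0.5886 0.0459 0.2667] yaw 56.19 F [ 0.2 -0.4  0.2] w 0.0799774253150298 gf 0.0
shift [ 0.1094  0.     -0.033 ] turn [ 0.0021 -0.0021 -0.002 ]
312 [(196, 178, -6), (197, 179, -6), (198, 180, -7), (199, 157, -3), (200, 108, -4), (201, 98, -5), (202, 54, 17), (203, 91, 33), (204, 67, 47), (205, 107, 22), (206, 119, 10), (207, 111, 11), (208, 137, 16), (209, 187, 22), (210, 172, 21), (211, 134, 16), (212, 191, 20), (213, 185, 23), (214, 187, 20), (215, 187, 22), (216, 183, 20)]
320 [(196, 99, 13), (197, 111, -9), (198, 114, -4), (199, 111, -5), (200, 109, -2), (201, 112, -2), (202, 111, -5), (203, 105, -7), (204, 76, -12), (205, 68, -21), (206, 90, 34), (207, 70, 51), (208, 107, 19), (209, 118, 10), (210, 115, 12), (211, 114, 16), (212, 114, 11), (213, 112, 12), (214, 134, 15), (215, 186, 22), (216, 186, 22)]
328 [(196, 181, -4), (197, 178, -9), (198, 177, -8), (199, 167, -6), (200, 102, -5), (201, 109, -5), (202, 107, -6), (203, 108, -4), (204, 111, -2), (205, 105, -3), (206, 102, -5), (207, 85, 0), (208, 92, 16), (209, 91, 33), (210, 67, 50), (211, 107, 20), (212, 116, 14)
[... 228 characters left out ...]
-10), (206, 182, -9), (207, 177, -8), (208, 115, -1), (209, 87, -7), (210, 54, 2), (211, 85, 16), (212, 43, 49), (213, 79, 26), (214, 139, 17), (215, 191, 21), (216, 191, 22)]
red centroid [322.5346  71.9013]
[[     0      0    640    250 147357]
 [   269     37    108     85   6690]
 [   543    157     97     93   5168]
 [   208    231     34     19    367]
 [   404    230     35     20    369]]
row across [(194, 189, 181), (196, 192, 181), (193, 189, 180), (185, 180, 171), (183, 180, 171), (189, 185, 177), (187, 184, 175), (190, 188, 179), (190, 187, 176), (188, 184, 176), (187, 183, 174), (189, 183, 175), (192, 185, 178), (198, 194, 185), (192, 188, 178), (188, 185, 176), (188, 183, 175)]
```

Run:
```python
from h import *
np.set_printoptions(precision=4,suppress=True,linewidth=150)
w=load("wrist9");i=w["frame"].astype(int)
for x in(280,300,320,345,365): print("col",x,[tuple(map(int,i[y,x])) for y in range(117,129)])
for y in(60,100): print("row",y,"L",[tuple(map(int,i[y,x])) for x in range(263,274)],"R",[tuple(map(int,i[y,x])) for x in range(372,383)])
print("far",[tuple(map(int,i[y,330])) for y in range(32,42)])
cp=-w["R"].T@w["t"];a=np.radians(56.27);d=cp-[.6495,.1374,0];print("camera in press axes",d[0]*np.cos(a)+d[1]*np.sin(a),d[0]*np.sin(a)-d[1]*np.cos(a),cp[2])
D=load("side0");f=D["frame"].astype(int);print("bare",[(y,tuple(map(int,f[y,320]))) for y in range(200,212)])
D=load("side9");f=D["frame"].astype(int);print("now",[(y,tuple(map(int,f[y,320]))) for y in range(200,212)])
```

```text
col 280 [(176, 185, 188), (175, 182, 185), (175, 183, 185), (167, 176, 176), (154, 159, 158), (135, 136, 130), (124, 124, 118), (123, 123, 115), (127, 125, 119), (124, 122, 117), (127, 123, 118), (126, 123, 115)]
col 300 [(176, 184, 187), (173, 183, 186), (172, 182, 185), (169, 177, 179), (151, 156, 154), (138, 137, 132), (131, 128, 123), (126, 123, 119), (126, 124, 116), (124, 120, 115), (123, 123, 117), (124, 121, 113)]
col 320 [(119, 125, 126), (121, 125, 128), (117, 122, 124), (125, 127, 126), (122, 121, 118), (126, 124, 119), (124, 123, 118), (126, 122, 116), (125, 120, 117), (126, 125, 120), (121, 119, 113), (126, 125, 119)]
col 345 [(116, 124, 125), (117, 123, 125), (119, 125, 127), (119, 122, 121), (121, 120, 119), (124, 122, 117), (124, 122, 116), (120, 116, 112), (119, 117, 113), (124, 121, 116), (122, 119, 114), (123, 121, 116)]
col 365 [(174, 182, 185), (171, 182, 184), (168, 175, 178), (156, 161, 161), (139, 140, 138), (124, 124, 119), (126, 123, 116), (122, 119, 114), (120, 118, 112), (120, 117, 111), (119, 118, 112), (120, 118, 113)]
row 60 L [(187, 186, 176), (190, 18
[... 857 characters left out ...]
 172), (161, 169, 170), (163, 171, 174), (164, 173, 174)]
camera in press axes -0.04510274404322252 9.172789384015098e-05 0.44594892236524414
bare [(200, (72, 113, 70)), (201, (103, 121, 119)), (202, (58, 98, 176)), (203, (17, 75, 177)), (204, (20, 73, 166)), (205, (67, 74, 111)), (206, (114, 94, 72)), (207, (95, 65, 44)), (208, (112, 106, 95)), (209, (145, 139, 132)), (210, (199, 190, 178)), (211, (200, 192, 176))]
now [(200, (108, 109, 110)), (201, (111, 112, 113)), (202, (109, 111, 114)), (203, (103, 104, 110)), (204, (72, 74, 84)), (205, (60, 65, 81)), (206, (108, 88, 74)), (207, (97, 67, 46)), (208, (118, 105, 99)), (209, (124, 117, 114)), (210, (120, 117, 108)), (211, (122, 115, 106))]
```

Seen from directly above, no mosaic shows beyond the plate's near edge. The mosaic's brown edge sits on the same side-view rows (206–207) as before, so it has not moved. Handing in.

```bash
python3 -c "
from rig import bot
print(bot.sign_off())"
```

```text
the job is handed in; nothing more can be done
None
```

The press is off its hook and flat on the mosaic, its edges in line to within about 1 mm by my camera measurements; the mosaic did not shift, and the job was handed in at about 15 s.

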